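Close a telescopic tripod leg on the bench cradle

ROBOT

A 6-joint arm with a two-finger parallel gripper is mounted at the origin on a cart in front of the work surface, level with it; the furniture and walls round the work are solid. World frame = base frame: x ahead of the robot, y to its left, z up, the work surface at z = 0. Lengths are in m, angles in rad, forces in N, time in s.
With the tool pointing down it reaches from about 0.25 to 0.775 m from the base axis. Payload 4 kg.
Tool frame: the origin (TCP) lies between the finger pads; the fingertips stand 25 mm ahead of it and the grasp point (between the pads) lies 6 mm ahead of it; z points along the fingers, y is the line along which they close (so a half turn about z gives the same grasp; the last joint's range is limited). The gripper opens to 85 mm and grips with 20 to 120 N. Pads are 22 mm wide; open, the fingers measure 114 mm over their backs; the gripper's body (76 mm by 85 mm) begins 54 mm behind the grasp point. The pads swing forward as they close: fully open they stand 13 mm farther back than shut.
Start: joints at [-1.25, 0.087, 1.371, -0, 1.684, -0.103], TCP at [0.226, -0.501, 0.256] pointing down, gripper open.
Joint ranges: [-3.1, 3.1], [-0.76, 2.03], [0.27, 2.55], [-1.08, 4.22], [0.17, 2.65], [-2.57, 2.57]. Speed limits (rad/s): [2.79, 2.79, 3.14, 3.14, 3.14, 3.14].

INTERFACE

Orientations are given as [roll, pitch, yaw] about the fixed x, y, z axes, in that order (R = Rz(yaw) Ry(pitch) Rx(roll)).
In Python, from rig import sense, vision, env gives the robot as it stands.
- The arm moves only by the shell command python3 -m creep 'ROWS' [FORCE]. ROWS is JSON, a list of rows, each a list of 7 numbers: the shift along the tool's x, y, z in m, then the turn, a rotation vector about the tool's x, y, z in rad, then the gripper's target within -1 to 1 (fully open at 1, half-way at 0, shut at -1). In form: [[tx, ty, tz, ax, ay, az, grip], ...]. A call has 1 to 10 rows; each row is the pose to reach, as a shift and turn from the pose commanded when the call began, along the tool's axes at that moment; what a row does not reach only later rows make up. A row lasts 1/8 s, in which the tool goes at most 62.5 mm and 10.7 degrees, less where a joint would pass 70% of its speed; a pose out of reach is approached as far as the arm can. A call with a gripper value outside its range is refused whole. The fingers move at their own pace and stop on an object; FORCE is the grip in N (left out, the last holds). Time passes only in rows, so rows that repeat a pose let the fingers close. It gives the time, the measured TCP pose, the force, the opening and the grip force at its end, in the units of the state.
- sense(): the state, without advancing time (a new reading comes with each control period).
- vision.camera(name): name is "side" or "top" or "wrist"; returns the picture (420x560x3 uint8, blue, green, red); there is no depth.
- vision.camera_model(name): a dict with "fx", "fy", "cx", "cy" (pixels), "rvec" (rotation vector, rad) and "tvec" (3), from world to camera coordinates, as OpenCV has them; the wrist camera has in their place "mount" (4x4, takes a point from camera to tool coordinates, whose origin is the TCP and whose axes are the flange's). Camera axes: x right, y down, z forward; pixel columns grow to the right and rows downward; lengths in m; the calibration is good to about 2 mm. The wrist camera is an equidistant fisheye: a pixel r from the principal point sees the ray r / f radians off the axis. A picture is of the moment at which its call begins: read the wrist's pose just before it. camera_model takes no time and is no camera call.
- env.close_job(): hands the job in; it is judged then, once.
Trained networks look in the newest picture that a camera, given by its name, has taken for a name from the list of things; names that differ only in an ending like _2 or _b are one class to them, and where a whole thing is asked for, a point or a joint stands for the part that bears it (a point fixed in the world has none). Each returns a list of dicts, best first, with "score" (0 to 1); they miss things now and then, are a little off and sometimes report something else, mostly with a low value. They report only what shows in the picture. A call takes as long as a camera call.
- vision.masks_of(camera, label): "region" (420x560 bool, what is visible of it) and "bbox" ([left, top, right, bottom] in pixels, round what is visible of it).
- vision.pinpoint(camera, label): "xy" ([column, row] in pixels: a listed point, or the origin of a listed thing).
The state is a dict: "time": time; "joints": joint angles; "qd": joint speeds; "joint_efforts": joint torques, N m; "eef_pos": TCP position; "tool_rot": TCP orientation; "ft_force": force on the tool from outside, world axes, zero at the start; "moment": the same for the moment, N m; "grip_width": finger opening in m; "gripper_force": force on a finger pad.
Only numpy, scipy, OpenCV 4.12 (cv2) and the standard library are available. Lean on these libraries where they do the work, as an engineer would, in place of code of your own. Each camera call takes 0.05 s, during which the arm holds its last target. There are 200 camera calls.

TASK

Gently lay the pulled-out tripod leg across the two forked rests of the sloping cradle, its thick tube in both forks and its square head towards the end stop, and let go of it. Then push its rubber foot towards the stop until the leg is closed, first the thin section fully home, then the middle section fully home, without shoving the loosely standing cradle along the bench. Leave the closed leg lying in both forks and do not disturb the oil can, the roll of tape or the hammer.

Things in the scene. Friction and masses are not known exactly. Their poses are not given: they have to be found in the camera images.
- tripod_leg: Loose telescopic tripod leg, 0.36 to 0.55 kg, lying on the bench; origin at the middle of its thick outer tube, on the axis, 18 mm over the bench at first. x points along the leg to the foot, z up. Along x: black square head (36 mm, flat end) from -70 to -58 mm; bare aluminium tube, 28 mm thick, from -58 to +58 mm; black square collar (36 mm, 4 mm lever on top) to +76 mm; then the sections.
- foot_tip (a point): Tip of the domed black rubber foot (25 mm across), on the leg's axis, 105 mm from the leg's origin plus both joint values; x points out of the leg. When the head bears on the end stop, pushing the foot against x slides the thin section in first (resists with about 3 N), then the middle one (about 5.5 N); the force rises steeply when a section is home.
- thin_section (a joint): How far the thin section (16 mm rod, foot 14 mm long at its end) stands out of the middle one: 0 fully home, up to 0.036 m
- middle_section (a joint): How far the middle section (22 mm tube, with a black 30 mm square collar 14 mm long at its end) stands out of the thick tube: 0 fully home, up to 0.036 m
- cradle: Steel cradle, 1.4 kg, standing loose: it slides if pushed with more than 12 to 20 N. Origin under its base plate (210 x 90 mm, on rubber feet), x level, from the end stop to the open high end. The end stop is an upright plate, 44 mm wide, to 9 mm above the rest line. A leg pushed against it has its origin between x = -15 and +8 mm of rest_axis; where exactly is not reported: feel for it.
- rest_axis: Cradle's rest line: where the axis of the 28 mm tube lies when it rests in both forks; origin midway between them, 85 mm over the bench; x along the line, rising 12 degrees to the open end; z square to it. Forks at x = -36 and +36 mm, 8 mm thick, 60 mm across, 64 mm gap between for the fingers; rail 36 mm below the line. The tube fits with the leg's origin at x -17 to +17 mm.
- oil_can: bystander: brass pin oiler, 55 mm wide, 120 mm tall, origin under its centre; over it and the back of the bench hangs a lamp frame, underside 0.55 m over the bench top: keep the arm's wrist below it
- masking_tape: bystander: roll of masking tape lying flat, 101 mm wide, 24 mm tall, origin under its centre
- hammer: bystander: small hammer with a wooden handle, 232 mm long, lying, origin under its centre

How it is judged:
By the outcome, as a careful person would: the job done as asked, in the order asked, and still so for the second after the job is handed in, with the robot touching nothing.
It also fails if it takes over 48 s, if anything falls off the work surface, if the arm or the gripper's body presses on something with over 40 N, if the wrist force passes 120 N, or if a joint passes its speed limit or range.

## Working session

There is one attempt and no reset: what is moved stays moved. The work goes in short steps, Python scripts to look and compute and a shell command to move; the robot and the scene stay as the last step left them, time stands still between calls to the robot, and variables do not carry over. Pictures are saved under pics/ and viewed, at most 10 in all, crops included, and the job is handed in when it is done.

```bash
ls; mkdir -p pics
python3 - <<'E'
from rig import sense, vision, env
import cv2, numpy as np
s=sense(); print({k:np.round(v,4).tolist() for k,v in s.items()})
for n in ("top","side","wrist"):
    im=vision.camera(n); cv2.imwrite(f"pics/{n}0.png",im); 
    m=vision.camera_model(n); print(n,{k:np.round(v,4).tolist() for k,v in m.items()})
    for l in ("tripod_leg","foot_tip","cradle","rest_axis","oil_can","masking_tape","hammer"):
        r=vision.pinpoint(n,l)
        print(l,[(np.round(q["xy"],1).tolist(),round(q["score"],2)) for q in r[:2]])
a=cv2.imread("pics/top0.png");b=cv2.imread("pics/side0.png")
E
```

```text
pics
{'time': 0.0, 'joints': [-1.2501, 0.088, 1.3723, 0.0, 1.6836, -0.1031], 'qd': [0.0011, -0.0002, 0.0006, 0.0007, -0.0002, -0.0005], 'joint_efforts': [0.0001, -35.1866, -31.3273, -0.0, 0.0108, -0.0], 'eef_pos': [0.226, -0.5009, 0.2551], 'tool_rot': [-3.1393, -0.0003, 0.4238], 'ft_force': [-0.4671, 0.5293, -0.1865], 'moment': [-0.0152, -0.0382, 0.0365], 'gripper_force': 0.0, 'grip_width': 0.0857}
top {'fx': 398.9679, 'fy': 398.9679, 'cx': 281.4008, 'cy': 208.8548, 'rvec': [2.1519, -2.16, 0.1599], 'tvec': [-0.0589, 0.6376, 1.2102]}
tripod_leg [([202.6, 239.8], 0.71)]
foot_tip [([147.6, 229.5], 0.58)]
cradle [([325.8, 234.9], 0.93)]
rest_axis [([329.1, 227.6], 0.77)]
oil_can [([236.1, 168.0], 0.47)]
masking_tape [([287.5, 166.9], 0.85)]
hammer [([393.8, 214.4], 0.9)]
side {'fx': 398.7836, 'fy': 398.7836, 'cx': 285.2323, 'cy': 212.6345, 'rvec': [0.6096, -2.5424, 1.3365], 'tvec': [0.5464, 0.2663, 1.0338]}
tripod_leg [([273.8, 286.5], 0.67)]
foot_tip [([230.4, 328.3], 0.71)]
cradle [([325.2, 216.2], 0.91), ([327.6, 195.4], 0.48)]
rest_axis [([326.9, 197.6], 0.63)]
oil_can [([221.3, 245.8], 0.87)]
masking_tape [([253.1, 219.1], 0.95), ([275.4, 285.0], 0.5)]
hammer [([330.0, 182.6], 0.56)]
wrist {'fx': 325.1923, 'fy': 325.1923, 'cx': 282.9214, 'cy': 213.2704, 'mount': [[0.0005, -0.9463, -0.3234, 0.0837], [1.0, 0.0006, -0.0002, -0.0004], [0.0004, -0.3234, 0.9463, -0.1169], [0.0, 0.0, 0.0, 1.0]]}
tripod_leg []
foot_tip []
cradle []
rest_axis []
oil_can []
masking_tape []
hammer []
```

View pics/top0.png

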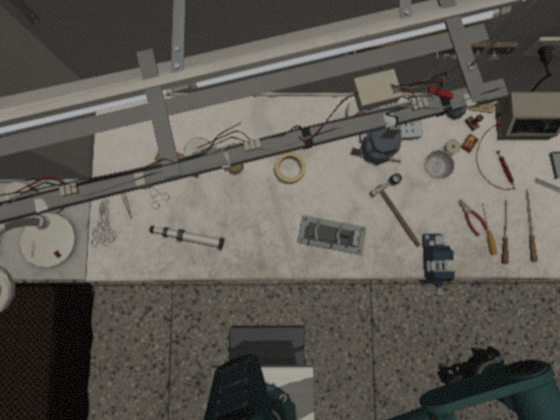

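View pics/side0.png

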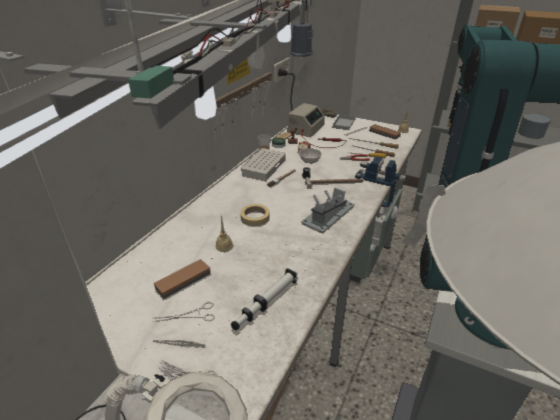

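The top view shows the leg with its foot at (152,230) and head at (221,243), the cradle at (331,235), tape at (290,167) and hammer at (400,210). The side view shows the leg from foot (237,323) to head (292,275), the cradle at (328,207) and the oil can at (223,240). I'll triangulate these and zoom in on the cradle.

```bash
cat > h.py <<'E'
import numpy as np, cv2
from scipy.spatial.transform import Rotation as Ro
from rig import sense, vision, env
def cam(n):
    m=vision.camera_model(n); K=np.array([[m["fx"],0,m["cx"]],[0,m["fy"],m["cy"]],[0,0,1.]])
    return K,Ro.from_rotvec(m["rvec"]).as_matrix(),np.array(m["tvec"])
def plane(n,uv,z):   # pixel -> world point at height z
    K,R,t=cam(n); d=R.T@np.linalg.solve(K,[*uv,1]); c=-R.T@t; return c+d*(z-c[2])/d[2]
def tri(a,b):
    P=[np.c_[R,t] for R,t in (cam("top")[1:],cam("side")[1:])]
    P=[cam(n)[0]@p for n,p in zip(("top","side"),P)]
    X=cv2.triangulatePoints(P[0],P[1],np.array(a,float),np.array(b,float)).ravel(); return X[:3]/X[3]
def proj(n,X):
    K,R,t=cam(n); p=K@(R@np.array(X)+t); return p[:2]/p[2]
def wray(uv,s):      # wrist fisheye pixel -> origin, direction in world
    m=vision.camera_model("wrist"); a=np.array([(uv[0]-m["cx"])/m["fx"],(uv[1]-m["cy"])/m["fy"]]); r=np.linalg.norm(a)
    d=np.r_[a/r*np.sin(r),np.cos(r)] if r>1e-9 else np.array([0,0,1.]); M=np.array(m["mount"])
    R=Ro.from_euler("xyz",s["tool_rot"]).as_matrix(); return R@M[:3,3]+s["eef_pos"],R@M[:3,:3]@d
def wplane(uv,s,z):
    c,d=wray(uv,s); return c+d*(z-c[2])/d[2]
E
python3 - <<'E'
from h import *
np.set_printoptions(precision=4,suppress=True)
P={"leg":([202.6,239.8],[273.8,286.5]),"foot":([147.6,229.5],[230.4,328.3]),"cradle":([325.8,234.9],[325.2,216.2]),"rest":([329.1,227.6],[326.9,197.6]),
"can":([236.1,168],[221.3,245.8]),"tape":([287.5,166.9],[253.1,219.1]),"ham":([393.8,214.4],[330,182.6])}
Z=dict(leg=.018,foot=.018,cradle=0,rest=.085,can=0,tape=0,ham=0)
for k,(a,b) in P.items(): print(k,tri(a,b),plane("top",a,Z[k]),plane("side",b,Z[k]))
print("head top",plane("top",(223,244),.018))
a=cv2.imread("pics/top0.png")[205:265,135:380];b=cv2.imread("pics/side0.png")[175:335,225:365]
a=cv2.resize(a,None,fx=3.2,fy=3.2,interpolation=2);b=cv2.resize(b,None,fx=2.5,fy=2.5,interpolation=2)
o=np.zeros((600,800,3),np.uint8);o[:a.shape[0],:a.shape[1]]=a;o[195:195+b.shape[0],:b.shape[1]]=b
c=cv2.resize(cv2.imread("pics/side0.png")[180:235,295:365],None,fx=6,fy=6,interpolation=2);o[195:195+c.shape[0],360:360+c.shape[1]]=c
cv2.imwrite("pics/c1.png",o)
E
```

```text
leg [0.5465 0.1896 0.0212] [0.5427 0.1885 0.018 ] [0.5522 0.1878 0.018 ]
foot [0.5767 0.3627 0.0219] [0.576  0.3635 0.018 ] [0.5798 0.3603 0.018 ]
cradle [ 0.5581 -0.2041  0.005 ] [ 0.5581 -0.2049  0.    ] [ 0.5609 -0.2107  0.    ]
rest [ 0.5674 -0.208   0.0779] [ 0.5741 -0.2048  0.085 ] [ 0.5563 -0.199   0.085 ]
can [ 0.7853  0.0894 -0.0008] [0.7798 0.0869 0.    ] [0.7907 0.091  0.    ]
tape [ 0.7813 -0.0839 -0.0039] [ 0.7832 -0.0826  0.    ] [ 0.7753 -0.0796  0.    ]
ham [ 0.6253 -0.4256  0.0063] [ 0.6241 -0.4281  0.    ] [ 0.6309 -0.4354  0.    ]
head top [0.5292 0.1238 0.018 ]
```

View pics/c1.png

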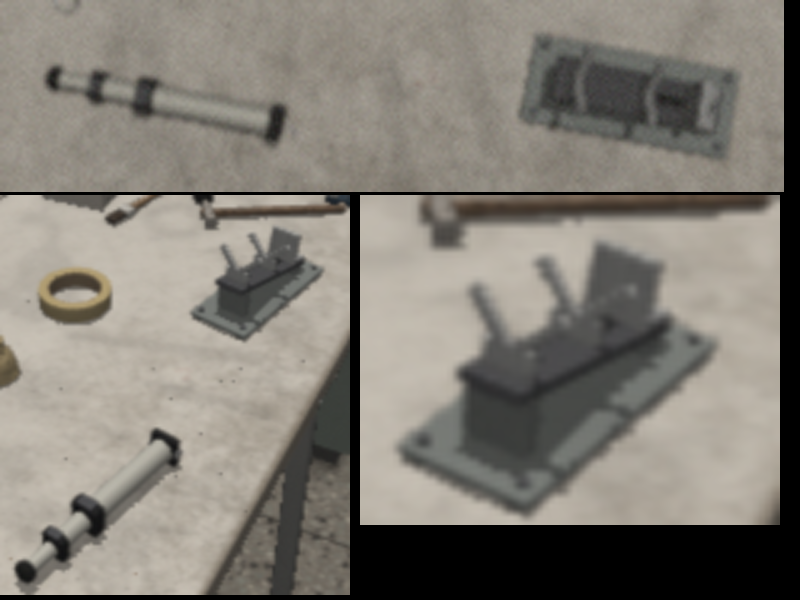

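The crop shows the cradle's end-stop plate at its right end (-y side) and the open high end towards +y. The leg's head also points to -y, so only a small change of yaw is needed. Next I compute the cradle axis and the first move.

```bash
cat >> h.py <<'E'
def Rt(r,p,y): return Ro.from_euler("xyz",[r,p,y]).as_matrix()
def down(yaw,tilt=0):  # tool x along leg dir (yaw, rising by tilt), tool z down
    x=np.array([np.cos(yaw)*np.cos(tilt),np.sin(yaw)*np.cos(tilt),np.sin(tilt)]); y=np.array([np.sin(yaw),-np.cos(yaw),0]); return np.c_[x,y,np.cross(x,y)]
def row(pos,R,p0=None,R0=None):  # shift, rotvec in tool axes from current (or given) pose
    s=sense()
    if p0 is None: p0=np.array(s["eef_pos"]); R0=Rt(*s["tool_rot"])
    return np.round(np.r_[R0.T@(np.array(pos)-p0),Ro.from_matrix(R0.T@R).as_rotvec()],4).tolist()
E
python3 - <<'E'
from h import *
np.set_printoptions(precision=4,suppress=True)
C=np.array([[540,35],[738,70],[722,158],[520,120]])/3.2+[135,205]
W=np.array([plane("top",c,.008) for c in C]); print(W,W.mean(0))
for a,b in ((1,0),(2,3)): d=W[b]-W[a]; print(np.linalg.norm(d),np.arctan2(d[1],d[0]))
print(row([.545,.20,.17],down(1.385)))
E
```

```text
[[ 0.619  -0.1338  0.008 ]
 [ 0.5829 -0.3329  0.008 ]
 [ 0.4949 -0.3139  0.008 ]
 [ 0.5335 -0.1127  0.008 ]] [ 0.5576 -0.2233  0.008 ]
0.2023289682981066 1.391308089534326
0.20486347941990352 1.3811979818793998
[0.5791, -0.5082, 0.0863, 0.0001, 0.0001, -0.9612]
```

```bash
python3 -m creep '[[0.579,-0.508,0.086,0,0,-0.96,1],[0.579,-0.508,0.086,0,0,-0.96,1],[0.579,-0.508,0.086,0,0,-0.96,1],[0.579,-0.508,0.086,0,0,-0.96,1],[0.579,-0.508,0.086,0,0,-0.96,1],[0.579,-0.508,0.086,0,0,-0.96,1],[0.579,-0.508,0.086,0,0,-0.96,1],[0.579,-0.508,0.086,0,0,-0.96,1],[0.579,-0.508,0.086,0,0,-0.96,1],[0.579,-0.508,0.086,0,0,-0.96,1]]' 30
python3 -m creep '[[0,0,0,0,0,0,1],[0,0,0,0,0,0,1]]'
python3 - <<'E'
from h import *
s=sense(); print(s["time"],s["eef_pos"],s["tool_rot"],s["ft_force"])
E
```

```text
time: 2.45
eef_pos: [0.484, 0.0661, 0.1871]
tool_rot: [3.14, 0.0, 1.384]
ft_force: [0.5, -0.5, 0.5]
grip_width: 0.0856
gripper_force: 0.0
time: 2.7
eef_pos: [0.4831, 0.0639, 0.1868]
tool_rot: [-3.141, 0.001, 1.385]
ft_force: [0.5, -0.7, 0.1]
grip_width: 0.0855
gripper_force: 0.0
2.7 [0.48309059 0.06388613 0.18683874] [-3.14112911e+00  9.52271752e-04  1.38457451e+00] [ 0.46991089 -0.71210121  0.10778154]
```

```bash
python3 -m creep '[[0.14,0.037,0.017,0,0,0,1],[0.14,0.037,0.017,0,0,0,1],[0.14,0.037,0.017,0,0,0,1],[0.14,0.037,0.017,0,0,0,1],[0.14,0.037,0.017,0,0,0,1]]'
python3 - <<'E'
from h import *
np.set_printoptions(precision=4,suppress=True)
s=sense(); im=vision.camera("wrist"); cv2.imwrite("pics/w1.png",im)
r=vision.masks_of("wrist","tripod_leg"); print(r[0]["score"],r[0]["bbox"])
for l in ("tripod_leg","foot_tip"):
    q=vision.pinpoint("wrist",l); print(l,[(x["xy"],x["score"],wplane(x["xy"],s,.018)) for x in q[:2]])
ys,xs=np.nonzero(r[0]["region"]); W=np.array([wplane((x,y),s,.018)[:2] for x,y in zip(xs[::5],ys[::5])])
c=W.mean(0); u,S,v=np.linalg.svd(W-c,full_matrices=False); d=v[0]*np.sign(v[0][1]); p=(W-c)@d
print("yaw",np.arctan2(d[1],d[0]),"c",c,"ends",c+d*p.min(),c+d*p.max(),np.ptp(p))
cv2.imwrite("pics/w1m.png",np.where(r[0]["region"][...,None],im,im//2))
E
```

```text
time: 3.32
eef_pos: [0.5456, 0.1927, 0.1704]
tool_rot: [3.141, 0.001, 1.382]
ft_force: [-1.3, 0.3, 0.2]
grip_width: 0.0854
gripper_force: 0.0
0.81 [261.5, 8.8, 307.4, 284.2]
tripod_leg [([283.2, 207.6], 0.97, array([0.5453, 0.1897, 0.018 ]))]
foot_tip [([286.5, 3.5], 0.96, array([0.5807, 0.3609, 0.018 ]))]
yaw 1.3689948833638321 c [0.5537 0.2331] ends [0.5291 0.1129] [0.579  0.3571] 0.24928403583732633
```

View pics/w1m.png

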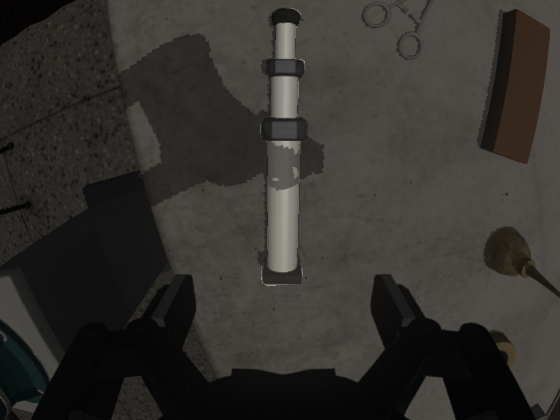

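The wrist view shows the whole leg: foot at (287,16), collar at (284,128), head at (281,274), almost aligned with the tool. I'll descend and grasp near the leg's origin.

```bash
python3 -m creep '[[-0.006,0,0.06,0,0,0.012,1],[-0.006,0,0.11,0,0,0.012,1],[-0.006,0,0.135,0,0,0.012,1],[-0.006,0,0.144,0,0,0.012,1],[-0.006,0,0.144,0,0,0.012,1],[-0.006,0,0.144,0,0,0.012,-0.5],[-0.006,0,0.144,0,0,0.012,-1],[-0.006,0,0.144,0,0,0.012,-1],[-0.006,0,0.144,0,0,0.012,-1],[-0.006,0,0.144,0,0,0.012,-1]]' 40
```

```text
time: 4.78
eef_pos: [0.5449, 0.189, 0.0269]
tool_rot: [3.141, -0.0, 1.372]
ft_force: [-2.0, 0.4, 6.3]
grip_width: 0.0267
gripper_force: 39.8
```

```bash
python3 -m creep '[[0,0,-0.02,0,0,0,-1],[0,0,-0.06,0,0,0,-1],[-0.03,0,-0.11,0,0,0,-1],[-0.09,-0.002,-0.15,0,0,0,-1],[-0.15,-0.004,-0.18,0,0,0,-1],[-0.21,-0.005,-0.18,0,0,0,-1],[-0.27,-0.006,-0.18,0,0,0,-1],[-0.33,-0.008,-0.18,0,0,0,-1],[-0.388,-0.009,-0.18,0,0,0,-1],[-0.388,-0.009,-0.18,0,0,0,-1]]' 
python3 -m creep '[[0,0,0,0,0,0,-1],[0,0,0,0,0,0,-1]]'
python3 - <<'E'
from h import *
np.set_printoptions(precision=4,suppress=True)
s=sense(); im=vision.camera("wrist"); cv2.imwrite("pics/w2.png",im); print(s["eef_pos"],s["tool_rot"])
R=Rt(*s["tool_rot"])
for l,z in (("tripod_leg",None),("foot_tip",None),("cradle",0),("rest_axis",.085)):
    q=vision.pinpoint("wrist",l)
    for x in q[:2]: print(l,x["xy"],x["score"], wplane(x["xy"],s,z) if z is not None else R.T@(wplane(x["xy"],s,s["eef_pos"][2]-.007)-s["eef_pos"]))
E
```

```text
time: 6.02
eef_pos: [0.457, -0.1937, 0.204]
tool_rot: [-3.138, 0.001, 1.364]
ft_force: [-0.3, 0.2, -3.7]
grip_width: 0.0267
gripper_force: 40.1
time: 6.28
eef_pos: [0.4591, -0.1884, 0.2052]
tool_rot: [-3.14, -0.001, 1.374]
ft_force: [0.5, -0.2, -4.1]
grip_width: 0.0269
gripper_force: 40.1
[ 0.4591 -0.1884  0.2052] [-3.1402 -0.0007  1.3736]
tripod_leg [282.8, 295.3] 0.84 [0.0024 0.     0.007 ]
tripod_leg [429.3, 340.9] 0.75 [-0.0312  0.0792  0.0069]
cradle [383.9, 187.2] 0.87 [ 0.5637 -0.206   0.    ]
rest_axis [408.3, 211.9] 0.78 [ 0.5593 -0.204   0.085 ]
```

View pics/w2.png

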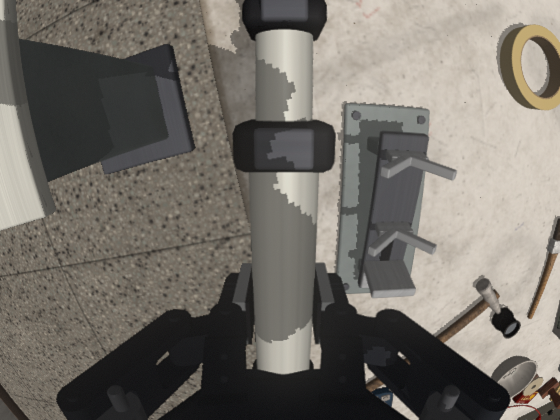

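The view shows the leg firmly in the fingers, with the cradle to the right: plate corners (345,103), (430,109), (337,293), fork Vs near (418,163) and (407,235), and the stop at about (390,285). I'll refine the cradle pose from these.

Run:
```python
from h import *
np.set_printoptions(precision=4,suppress=True)
s=dict(eef_pos=np.array([.4591,-.1884,.2052]),tool_rot=[-3.1402,-.0007,1.3736])
A,B,C=[wplane(p,s,.012) for p in ((345,103),(430,109),(337,293))]
print(A,B,C,np.linalg.norm(A-B),np.linalg.norm(A-C)); d=(A-C)/np.linalg.norm(A-C); print("yaw",np.arctan2(d[1],d[0]))
n=np.array([d[1],-d[0],0]); print("centre",(A+C)/2+.045*n, A-.105*d+.045*n)
print("V",wplane((418,163),s,.075),wplane((407,235),s,.060))
for p in ((284,122),(284,170)): # collar top edges, in tool axes
    R=Rt(*s["tool_rot"]); print(R.T@(wplane(p,s,s["eef_pos"][2]-.007+.018)-s["eef_pos"]))
im=cv2.imread("pics/w2.png")[90:305,325:475]; cv2.imwrite("pics/w2c.png",cv2.resize(im,None,fx=2.7,fy=2.7,interpolation=2))
```

```text
[ 0.5337 -0.1131  0.012 ] [ 0.6207 -0.1302  0.012 ] [ 0.4961 -0.3155  0.012 ] 0.0886443372531922 0.20586049206425028
yaw 1.3870107539690177
centre [ 0.5591 -0.2225  0.012 ] [ 0.5587 -0.2246  0.012 ]
V [ 0.5751 -0.1678  0.075 ] [ 0.5654 -0.2366  0.06  ]
[ 0.0787  0.0004 -0.0109]
[ 0.0628  0.0004 -0.011 ]
```

View pics/w2c.png

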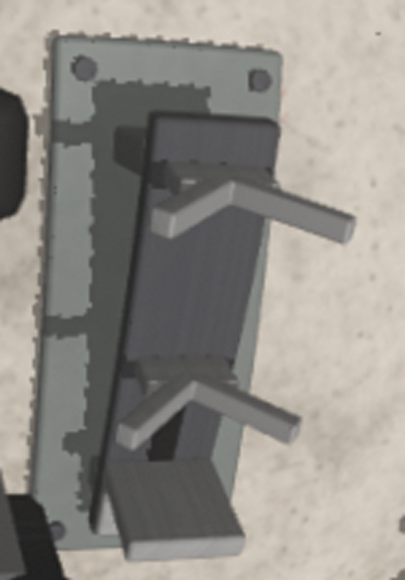

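Run:
```python
from h import *
np.set_printoptions(precision=4,suppress=True)
s=dict(eef_pos=np.array([.4591,-.1884,.2052]),tool_rot=[-3.1402,-.0007,1.3736])
d=np.array([np.cos(1.386),np.sin(1.386),0]);n=np.array([d[1],-d[0],0])
a,b=wplane((411,157.5),s,.075),wplane((397.2,230.7),s,.060); print(a,b,(a+b)/2,np.linalg.norm(a-b))
for q in (a,b,[.5593,-.204,0],[.5674,-.208,0],[.558,-.204,0],[.5637,-.206,0],[.5591,-.2235,0]): e=np.array(q)-[.56,-.205,0]; print(e@d,e@n)
R=down(1.386,np.radians(12)); r0=np.array([.5625,-.205,.085])
for L,h in ((.012,.05),(.012,.012),(.012,.0)):
    tcp=r0+R[:,0]*(L-.002)-R[:,2]*(.007+h); print(L,h,tcp,row(tcp,R,s["eef_pos"],Rt(*s["tool_rot"])))
```

```text
[ 0.5693 -0.1623  0.075 ] [ 0.5561 -0.2303  0.06  ] [ 0.5627 -0.1963  0.0675] 0.07084214021265943
0.043673589961927606 0.00130304603665558
-0.02556066735908778 0.000827185639558264
0.0008543512628662783 -0.0008718279185933682
-0.0015891982293298932 0.007825244340459548
0.0006154810313474809 -0.0021496937223826674
-0.0003031122670536752 0.003820749004260949
-0.01835038506036121 0.002514630815144194
0.012 0.05 [ 0.5621 -0.207   0.1428] [0.0019, 0.1048, 0.0622, -0.0001, 0.2087, -0.0125]
0.012 0.012 [ 0.5636 -0.1993  0.1057] [0.0097, 0.1047, 0.0994, -0.0001, 0.2087, -0.0125]
0.012 0.0 [ 0.564  -0.1968  0.0939] [0.0122, 0.1047, 0.1111, -0.0001, 0.2087, -0.0125]
```

```bash
python3 -m creep '[[0,0.05,0,0,0.07,-0.006,-1],[0,0.09,0.03,0,0.14,-0.0125,-1],[0,0.104,0.05,0,0.209,-0.0125,-1],[0,0.104,0.062,0,0.209,-0.0125,-1],[0,0.104,0.062,0,0.209,-0.0125,-1],[0,0.104,0.062,0,0.209,-0.0125,-1]]'
python3 - <<'E'
from h import *
np.set_printoptions(precision=4,suppress=True)
s=sense(); im=vision.camera("wrist"); sd=vision.camera("side"); cv2.imwrite("pics/s3.png",sd)
R=down(1.386,np.radians(12)); r0=np.array([.562,-.2035,.085])
for h in (.02,.006,.0,-.004):
    print(h,row(r0+R[:,0]*.007-R[:,2]*(.007+h),R))
print(R.T@(s["eef_pos"]-r0),s["ft_force"],s["tool_rot"])
a=cv2.resize(im[100:420,130:450],(400,400)); b=cv2.resize(sd[130:290,230:390],(400,400),interpolation=2); cv2.imwrite("pics/c3.png",np.hstack([a,b]))
E
```

```text
time: 7.28
eef_pos: [0.5612, -0.2099, 0.1455]
tool_rot: [3.138, -0.208, 1.386]
ft_force: [0.3, -0.5, -4.0]
grip_width: 0.0269
gripper_force: 40.6
0.02 [0.0008, -0.0008, 0.034, 0.0045, 0.002, -0.0002]
0.006 [0.0009, -0.0008, 0.048, 0.0045, 0.002, -0.0002]
0.0 [0.0009, -0.0008, 0.054, 0.0045, 0.002, -0.0002]
-0.004 [0.0009, -0.0009, 0.058, 0.0045, 0.002, -0.0002]
[ 0.0063  0.0004 -0.0605] [ 0.266  -0.4685 -3.9915] [ 3.1381 -0.2077  1.3857]
```

View pics/c3.png

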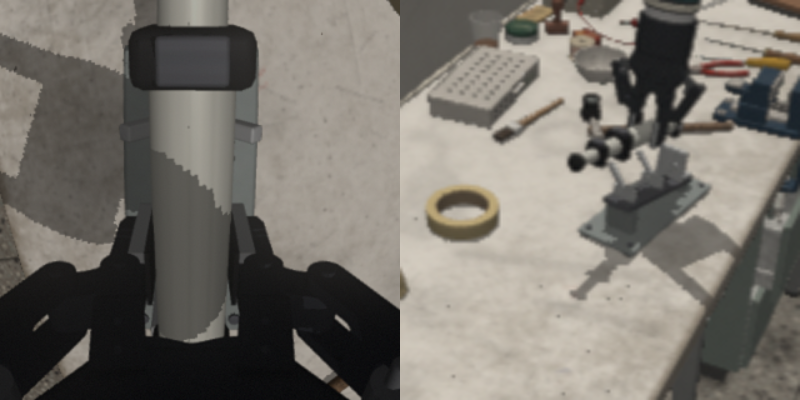

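The left half shows the leg centred over the cradle, with the fork tips equally visible on both sides at (135,130) and (250,130). The side view confirms the tilt matches. I'll lower gently.

```bash
python3 -m creep '[[0.001,-0.001,0.02,0.004,0.002,0,-1],[0.001,-0.001,0.036,0.004,0.002,0,-1],[0.001,-0.001,0.044,0.004,0.002,0,-1],[0.001,-0.001,0.048,0.004,0.002,0,-1],[0.001,-0.001,0.048,0.004,0.002,0,-1]]'; python3 -m creep '[[0,0,0.0015,0,0,0,-1],[0,0,0.003,0,0,0,-1],[0,0,0.003,0,0,0,-1]]'
```

```text
time: 8.0
eef_pos: [0.5622, -0.1994, 0.0971]
tool_rot: [-3.139, -0.211, 1.385]
ft_force: [-0.6, -0.7, -4.1]
grip_width: 0.0266
gripper_force: 40.7
time: 8.38
eef_pos: [0.5627, -0.1993, 0.0955]
tool_rot: [-3.141, -0.21, 1.384]
ft_force: [-0.0, -1.0, 0.4]
grip_width: 0.027
gripper_force: 41.1
```

```bash
python3 -m creep '[[0,0,0.001,0,0,0,-1],[0,0,0.001,0,0,0,-1],[0,0,0.001,0,0,0,-1]]'
python3 - <<'E'
from h import *
s=sense();print(s["ft_force"],s["moment"])
E
```

```text
time: 8.75
eef_pos: [0.5627, -0.1992, 0.0954]
tool_rot: [-3.141, -0.21, 1.385]
ft_force: [-2.3, -1.1, 6.3]
grip_width: 0.0266
gripper_force: 41.7
[-2.28431914 -1.07860753  6.28447592] [-0.06391591  0.41292936 -0.06507414]
```

```bash
python3 -m creep '[[0,0,-0.0008,0,0,0,-1],[0,0,-0.0008,0,0,0,-0.3],[0,0,-0.0008,0,0,0,-0.2],[0,0,-0.0008,0,0,0,0],[0,0,-0.0008,0,0,0,0.3],[0,0,-0.0008,0,0,0,0.6],[0,0,-0.0008,0,0,0,0.6]]'
python3 - <<'E'
from h import *
np.set_printoptions(precision=4,suppress=True)
im=vision.camera("side"); t=vision.camera("top")
a=cv2.resize(im[160:240,280:380],(500,400),interpolation=2); b=cv2.resize(t[195:270,280:380],(300,225),interpolation=2)
o=np.zeros((400,800,3),np.uint8);o[:,:500]=a;o[:225,500:]=b;cv2.imwrite("pics/c4.png",o)
E
```

```text
time: 9.62
eef_pos: [0.5622, -0.1987, 0.0941]
tool_rot: [-3.139, -0.211, 1.385]
ft_force: [0.4, -0.5, -0.1]
grip_width: 0.0682
gripper_force: 0.0
```

View pics/c4.png

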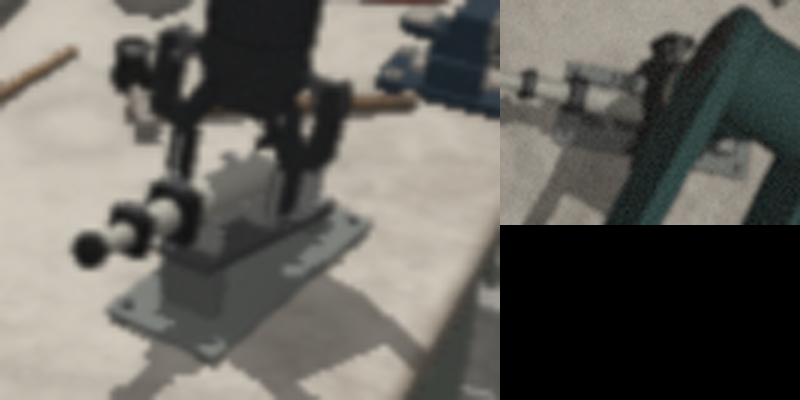

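The side view shows the leg resting in both forks, foot at (88,250), with the fingers open beside the tube. I'll lift clear and check.

```bash
python3 -m creep '[[0,0,-0.03,0,0,0,0.6],[0,0,-0.08,0,0,0,0.6],[0.03,0,-0.13,0,0,0,0.3],[0.06,0,-0.15,0,0,0,-1],[0.06,0,-0.15,0,0,0,-1],[0.06,0,-0.15,0,0,0,-1]]' 40
python3 - <<'E'
from h import *
np.set_printoptions(precision=4,suppress=True)
s=sense(); im=vision.camera("wrist"); cv2.imwrite("pics/w5.png",im); print(s["eef_pos"],s["tool_rot"])
R=down(1.386,np.radians(12)); r0=np.array([.562,-.2035,.085])
for l in ("tripod_leg","foot_tip","rest_axis"):
    for x in vision.pinpoint("wrist",l)[:1]:
        c,d=wray(x["xy"],s); c=R.T@(c-r0); d=R.T@d; print(l,x["xy"],x["score"],c-d*c[2]/d[2])
E
```

```text
time: 10.48
eef_pos: [0.5671, -0.1723, 0.2518]
tool_rot: [-3.137, -0.211, 1.384]
ft_force: [-0.7, -0.6, -0.1]
grip_width: 0.0016
gripper_force: 0.0
[ 0.5671 -0.1723  0.2518] [-3.1366 -0.2107  1.3839]
tripod_leg [285.2, 261.3] 0.95 [0.0084 0.0006 0.    ]
foot_tip [287.8, 73.0] 0.84 [0.1777 0.0027 0.    ]
```

View pics/w5.png

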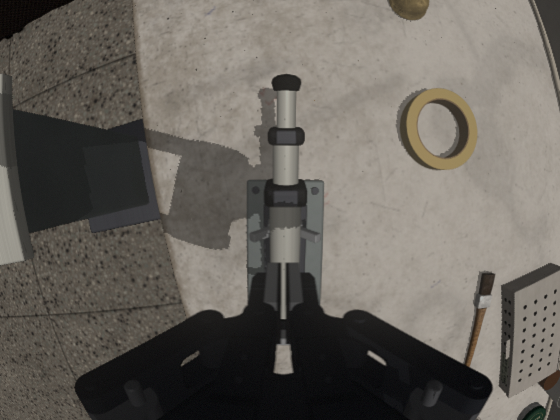

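The leg lies straight in the cradle, foot at (287,80), and the fingers are shut. Next I go past the foot and lower behind it.

Run:
```python
from h import *
R=down(1.386,np.radians(12)); r0=np.array([.562,-.2035,.085]); s=sense()
print(R.T@(s["eef_pos"]-r0))
for x,h in ((.225,.12),(.225,.008),(.2,.008)): print(row(r0+R@[x,.0015,-h],R))
```

```text
[ 0.0653249  -0.00079736 -0.15599601]
[0.1596, 0.002, 0.0364, -0.0057, -0.0024, -0.0032]
[0.1593, 0.0026, 0.1484, -0.0057, -0.0024, -0.0032]
[0.1343, 0.0027, 0.1483, -0.0057, -0.0024, -0.0032]
```

```bash
python3 -m creep '[[0.06,0.002,0,-0.005,-0.002,-0.003,-1],[0.12,0.002,0,-0.005,-0.002,-0.003,-1],[0.16,0.002,0.04,-0.005,-0.002,-0.003,-1],[0.16,0.002,0.09,-0.005,-0.002,-0.003,-1],[0.16,0.002,0.13,-0.005,-0.002,-0.003,-1],[0.16,0.0025,0.148,-0.005,-0.002,-0.003,-1],[0.16,0.0025,0.148,-0.005,-0.002,-0.003,-1],[0.16,0.0025,0.148,-0.005,-0.002,-0.003,-1]]'
python3 - <<'E'
from h import *
R=down(1.386,np.radians(12)); r0=np.array([.562,-.2035,.085]); s=sense()
print(R.T@(s["eef_pos"]-r0),R.T@s["ft_force"],row(r0+R@[.225,.0015,-.008],R))
E
```

```text
time: 11.68
eef_pos: [0.6057, 0.011, 0.1442]
tool_rot: [3.135, -0.209, 1.387]
ft_force: [0.5, -0.1, 0.6]
grip_width: -0.0001
gripper_force: 0.0
[ 0.2264331   0.00351168 -0.01237381] [ 0.07648209  0.49945636 -0.5711598 ] [-0.0014, -0.002, 0.0044, 0.0063, 0.0004, 0.0014]
```

```bash
python3 -m creep '[[-0.004,-0.002,0.004,0.005,0,0,-1],[-0.008,-0.002,0.004,0.005,0,0,-1],[-0.012,-0.002,0.004,0.005,0,0,-1],[-0.016,-0.002,0.004,0.005,0,0,-1],[-0.018,-0.002,0.004,0.005,0,0,-1],[-0.02,-0.002,0.004,0.005,0,0,-1],[-0.022,-0.002,0.004,0.005,0,0,-1],[-0.024,-0.002,0.004,0.005,0,0,-1]]'
cat > st.py <<'E'
from h import *
R=down(1.386,np.radians(12)); r0=np.array([.562,-.2035,.085]); s=sense()
print(np.round(R.T@(s["eef_pos"]-r0),4),np.round(R.T@s["ft_force"],2),s["time"])
E
python3 st.py
```

```text
time: 12.68
eef_pos: [0.5984, -0.0102, 0.1332]
tool_rot: [-3.14, -0.209, 1.388]
ft_force: [-1.0, 0.3, 0.4]
grip_width: 0.0001
gripper_force: 0.0
[ 2.025e-01  2.000e-04 -6.200e-03] [ 0.18 -1.06 -0.34] 12.675
```

```bash
python3 -m creep '[[-0.002,0,0,0,0,0,-1],[-0.004,0,0,0,0,0,-1],[-0.006,0,0,0,0,0,-1],[-0.008,0,0,0,0,0,-1]]'; python3 st.py;python3 -m creep '[[-0.002,0,0,0,0,0,-1],[-0.004,0,0,0,0,0,-1],[-0.006,0,0,0,0,0,-1]]'; python3 st.py
```

```text
time: 13.18
eef_pos: [0.5969, -0.0179, 0.1315]
tool_rot: [-3.14, -0.209, 1.388]
ft_force: [0.1, 0.9, 0.5]
grip_width: -0.0003
gripper_force: 0.0
[ 0.1944  0.0002 -0.0062] [ 0.98 -0.1  -0.3 ] 13.175
time: 13.55
eef_pos: [0.5958, -0.0237, 0.1303]
tool_rot: [-3.14, -0.209, 1.388]
ft_force: [0.5, -0.1, -0.3]
grip_width: 0.0001
gripper_force: 0.0
[ 0.1884  0.0002 -0.0063] [-0.12  0.51  0.32] 13.55
```

```bash
for i in 1 2 3; do python3 -m creep '[[-0.002,0,0,0,0,0,-1],[-0.004,0,0,0,0,0,-1]]' >/dev/null; python3 st.py; done
```

```text
[ 0.1852  0.0004 -0.0064] [2.9  0.46 0.03] 13.8
[ 0.1807  0.0003 -0.0063] [ 3.39  0.82 -0.02] 14.05
[ 0.1764  0.0003 -0.0063] [ 2.48 -0.46  0.28] 14.3
```

```bash
for i in 1 2 3 4 5; do python3 -m creep '[[-0.0015,0,0,0,0,0,-1],[-0.003,0,0,0,0,0,-1]]' >/dev/null; python3 st.py; done
```

```text
[ 0.1734  0.0003 -0.0063] [ 3.26 -0.14 -0.15] 14.55
[ 0.1704  0.0003 -0.0063] [ 2.62 -0.23 -0.51] 14.8
[ 0.1674  0.0003 -0.0063] [ 2.73  0.54 -0.46] 15.05
[ 0.1644  0.0003 -0.0063] [ 1.63  0.59 -0.6 ] 15.3
[ 0.1614  0.0003 -0.0063] [ 2.16 -0.05  0.01] 15.55
```

```bash
for i in 1 2 3 4; do python3 -m creep '[[-0.0015,0,0,0,0,0,-1],[-0.003,0,0,0,0,0,-1]]' >/dev/null; python3 st.py; done
```

```text
[ 0.1584  0.0003 -0.0062] [ 4.15 -0.18 -0.75] 15.8
[ 0.1556  0.0003 -0.0063] [ 4.   0.1 -1.3] 16.05
[ 0.1526  0.0003 -0.0063] [ 4.21 -0.25 -0.68] 16.3
[ 0.1495  0.0003 -0.0062] [ 3.38 -0.45 -0.39] 16.55
```

```bash
for i in 1 2 3 4; do python3 -m creep '[[-0.001,0,0,0,0,0,-1],[-0.002,0,0,0,0,0,-1]]' >/dev/null; python3 st.py; done
```

```text
[ 0.1475  0.0003 -0.0063] [ 3.96 -0.35 -0.98] 16.8
[ 0.1455  0.0003 -0.0063] [ 4.39  0.02 -1.04] 17.05
[ 0.1435  0.0003 -0.0063] [ 4.64 -0.94 -0.76] 17.3
[ 0.1415  0.0003 -0.0063] [ 4.36 -0.8  -0.94] 17.55
```

Run:
```python
from h import *
np.set_printoptions(precision=4,suppress=True)
R=down(1.386,np.radians(12)); r0=np.array([.562,-.2035,.085])
for n in ("side","top","wrist"):
    im=vision.camera(n); cv2.imwrite(f"pics/{n}6.png",im); s=sense()
    for l in ("tripod_leg","foot_tip","cradle"):
        for x in vision.pinpoint(n,l)[:1]:
            if n=="wrist": c,d=wray(x["xy"],s)
            else: K,Rc,t=cam(n); c=-Rc.T@t; d=Rc.T@np.linalg.solve(K,[*x["xy"],1])
            c=R.T@(c-r0); d=R.T@d; print(n,l,np.round(x["xy"],1),x["score"],c-d*c[2]/d[2])
```

```text
side tripod_leg [327.4 197.2] 0.84 [ 0.0003 -0.0065  0.    ]
side foot_tip [222.5 245.2] 0.75 [ 0.4925 -0.0033  0.    ]
side cradle [326.4 217.9] 0.7 [ 0.1439 -0.0892  0.    ]
top tripod_leg [328.7 234.6] 0.72 [-0.0014 -0.009   0.    ]
```

```bash
python3 - <<'E'
from h import *
s=dict(eef_pos=np.array([.5456,.1927,.1704]),tool_rot=[3.141,.001,1.382])
d=np.array([np.cos(1.371),np.sin(1.371),0])
im=cv2.imread("pics/w1.png").mean(2); 
print("profile",[(r,int(im[r,282:289].mean())) for r in range(2,146,2)])
for r,z in ((8,.018),(24,.028),(59,.033),(76,.033),(118,.036),(140,.036)): print(r,(wplane((285,r),s,z)-[.545,.189,0])@d)
E
python3 -m creep '[[-0.001,0,0,0,0,0,-1],[-0.002,0,0,0,0,0,-1]]' >/dev/null; python3 st.py
```

```text
profile [(2, 137), (4, 136), (6, 143), (8, 50), (10, 22), (12, 24), (14, 24), (16, 24), (18, 24), (20, 24), (22, 58), (24, 147), (26, 146), (28, 146), (30, 146), (32, 147), (34, 146), (36, 146), (38, 147), (40, 147), (42, 147), (44, 147), (46, 147), (48, 147), (50, 147), (52, 148), (54, 147), (56, 148), (58, 132), (60, 55), (62, 68), (64, 69), (66, 69), (68, 70), (70, 69), (72, 57), (74, 28), (76, 118), (78, 153), (80, 152), (82, 152), (84, 152), (86, 152), (88, 152), (90, 153), (92, 152), (94, 153), (96, 153), (98, 153), (100, 152), (102, 152), (104, 152), (106, 152), (108, 152), (110, 152), (112, 152), (114, 153), (116, 153), (118, 59), (120, 30), (122, 63), (124, 70), (126, 69), (128, 68), (130, 69), (132, 71), (134, 70), (136, 69), (138, 56), (140, 57), (142, 157), (144, 153)]
8 0.1712368014183411
24 0.15434285583184432
59 0.12456349650709288
76 0.11108638711349972
118 0.07830246640025054
140 0.06122112911767222
[ 0.1397  0.0003 -0.0062] [ 3.38 -0.28 -0.56] 18.4
```

```bash
for i in 1 2 3 4; do python3 -m creep '[[-0.001,0,0,0,0,0,-1],[-0.002,0,0,0,0,0,-1]]' >/dev/null; python3 st.py; done
```

```text
[ 0.1379  0.0003 -0.0063] [ 5.44 -0.33 -0.4 ] 18.65
[ 0.136   0.0003 -0.0063] [ 5.4  -0.92 -1.61] 18.9
[ 0.134   0.0003 -0.0063] [ 5.28 -0.15 -0.54] 19.15
[ 0.132   0.0002 -0.0063] [ 4.87 -1.1  -1.25] 19.4
```

```bash
for i in 1 2 3; do python3 -m creep '[[-0.0008,0,0,0,0,0,-1],[-0.0016,0,0,0,0,0,-1]]' >/dev/null; python3 st.py; done
```

```text
[ 0.1304  0.0002 -0.0063] [ 4.83 -0.39 -1.68] 19.65
[ 0.1288  0.0002 -0.0063] [ 5.08 -1.38 -1.28] 19.9
[ 0.1272  0.0002 -0.0063] [ 5.94 -1.2  -1.16] 20.15
```

```bash
for i in 1 2 3; do python3 -m creep '[[-0.0008,0,0,0,0,0,-1],[-0.0016,0,0,0,0,0,-1]]' >/dev/null; python3 st.py; done
```

```text
[ 0.1256  0.0002 -0.0063] [ 4.84 -1.54 -1.63] 20.4
[ 0.124   0.0002 -0.0063] [ 5.06 -1.36 -1.51] 20.65
[ 0.1224  0.0002 -0.0063] [ 5.55 -1.32 -0.75] 20.9
```

```bash
for i in 1 2 3; do python3 -m creep '[[-0.0008,0,0,0,0,0,-1],[-0.0016,0,0,0,0,0,-1]]' >/dev/null; python3 st.py; done
```

```text
[ 0.1208  0.0002 -0.0063] [ 5.17 -1.35 -1.14] 21.15
[ 1.192e-01  1.000e-04 -6.300e-03] [ 5.71 -1.25 -1.68] 21.4
[ 1.176e-01  1.000e-04 -6.300e-03] [ 4.97 -1.38 -1.65] 21.65
```

```bash
for i in 1 2 3; do python3 -m creep '[[-0.0008,0,0,0,0,0,-1],[-0.0016,0,0,0,0,0,-1]]' >/dev/null; python3 st.py; done
```

```text
[ 1.16e-01  1.00e-04 -6.30e-03] [ 5.68 -0.67 -1.85] 21.9
[ 1.144e-01  1.000e-04 -6.300e-03] [ 5.8  -1.12 -1.14] 22.15
[ 1.127e-01  1.000e-04 -6.200e-03] [ 4.73 -0.99 -2.14] 22.4
```

```bash
for i in 1 2; do python3 -m creep '[[-0.0007,0,0,0,0,0,-1],[-0.0014,0,0,0,0,0,-1]]' >/dev/null; python3 st.py; done
```

```text
[ 1.114e-01  1.000e-04 -6.300e-03] [ 5.2  -1.51 -1.22] 22.65
[ 0.11    0.     -0.0062] [ 5.01 -1.92 -1.49] 22.9
```

```bash
for i in 1 2 3; do python3 -m creep '[[-0.0006,0,0,0,0,0,-1],[-0.0012,0,0,0,0,0,-1]]' >/dev/null; python3 st.py; done
```

```text
[ 0.1088  0.     -0.0063] [ 6.03 -1.87 -1.55] 23.15
[ 0.1076  0.     -0.0062] [ 5.61 -1.64 -1.22] 23.4
[ 0.1064  0.     -0.0063] [ 5.96 -2.63 -1.4 ] 23.65
```

```bash
for i in 1 2 3; do python3 -m creep '[[-0.0005,0,0,0,0,0,-1],[-0.001,0,0,0,0,0,-1]]' >/dev/null; python3 st.py; done
```

```text
[ 0.1054  0.     -0.0062] [ 5.21 -2.61 -1.63] 23.9
[ 0.1049 -0.     -0.0063] [ 7.65 -1.88 -2.5 ] 24.15
[ 0.1048 -0.     -0.0063] [ 9.12 -2.11 -1.58] 24.4
```

The force has climbed to 9 N with the finger stalled, after about 72 mm of resisted travel since the stop, so both sections should be home. I'll back off and check.

```bash
python3 -m creep '[[0.003,0,0,0,0,0,-1],[0.01,0,0,0,0,0,-1],[0.03,0,0,0,0,0,-1],[0.06,0,-0.04,0,0,0,-1],[0.04,0,-0.1,0,0,0,-1],[0,0,-0.14,0,0,0,-1],[-0.03,0,-0.16,0,0,0,-1],[-0.03,0,-0.16,0,0,0,-1]]'
python3 - <<'E'
from h import *
np.set_printoptions(precision=4,suppress=True)
R=down(1.386,np.radians(12)); r0=np.array([.562,-.2035,.085]); s=sense()
im=vision.camera("wrist"); sd=vision.camera("side")
for n in ("wrist","side"):
  for l in ("tripod_leg","foot_tip","cradle"):
    for x in vision.pinpoint(n,l)[:1]:
        if n=="wrist": c,d=wray(x["xy"],s)
        else: K,Rc,t=cam(n); c=-Rc.T@t; d=Rc.T@np.linalg.solve(K,[*x["xy"],1])
        print(n,l,np.round(x["xy"],1),x["score"]); c=R.T@(c-r0); d=R.T@d; print(c-d*c[2]/d[2])
cv2.imwrite("pics/w7.png",im)
a=cv2.resize(im[60:340,140:420],(400,400)); b=cv2.resize(sd[160:240,290:370],(400,400),interpolation=2); cv2.imwrite("pics/c7.png",np.hstack([a,b]))
E
```

```text
time: 25.4
eef_pos: [0.57, -0.1693, 0.2647]
tool_rot: [3.14, -0.207, 1.385]
ft_force: [-0.9, 1.2, -0.3]
grip_width: -0.0001
gripper_force: 0.0
wrist foot_tip [280.8 175. ] 0.83
[ 0.0938 -0.      0.    ]
wrist cradle [280.7 249.4] 0.95
[ 0.0206 -0.0003  0.    ]
side tripod_leg [326.2 195.7] 0.7
[-0.0077  0.0031  0.    ]
side foot_tip [311.6 205.6] 0.6
[ 0.1053 -0.0109  0.    ]
side cradle [323.4 213.8] 0.88
[ 0.1264 -0.0679  0.    ]
```

View pics/c7.png

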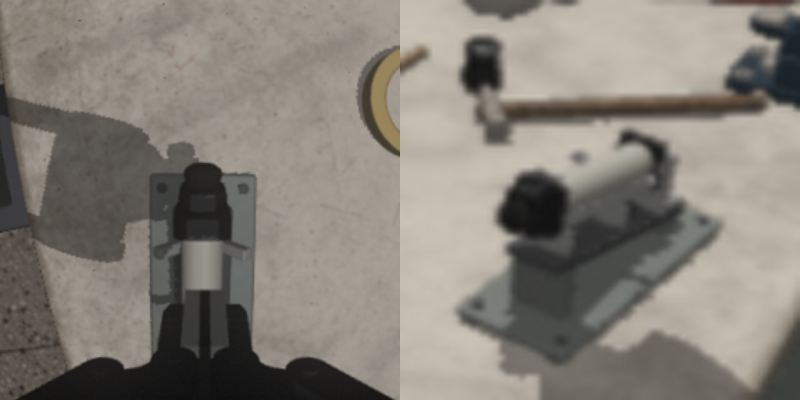

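The wrist view shows only black from collar to foot, (205,165)–(205,235) in the crop, so no bright rod is left, and the thick tube lies in both forks. The side view agrees. A last numeric check covers the gaps and whether the cradle shifted.

Run:
```python
from h import *
np.set_printoptions(precision=4,suppress=True)
s=sense(); print(s["time"],wplane((245,182.5),s,.012),wplane((319.2,183),s,.012))
im=cv2.imread("pics/w7.png").mean(2); print([(r,int(im[r,278:286].mean())) for r in range(168,240,3)])
```

```text
25.8 [ 0.5334 -0.1108  0.012 ] [ 0.6193 -0.1271  0.012 ]
[(168, 139), (171, 133), (174, 45), (177, 35), (180, 37), (183, 37), (186, 36), (189, 36), (192, 31), (195, 35), (198, 46), (201, 43), (204, 44), (207, 42), (210, 29), (213, 34), (216, 43), (219, 42), (222, 42), (225, 47), (228, 88), (231, 144), (234, 144), (237, 143)]
```

Before and after, the plate corners agree to within 2–3 mm, which is the calibration's accuracy, so the cradle hasn't moved. No rod shows between the collars, so the leg is closed.

```bash
python3 -c "
from rig import env
print(env.close_job())"
```

```text
the job is handed in; nothing more can be done
None
```

The job is handed in: the leg lies closed in both forks with its head against the stop, and the final pictures show no rod left out and no measurable shift of the cradle (about 26 s used). I kept the arm clear of the oil can, tape and hammer, but did not re-measure their positions at the end.

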